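Clamp a filter cartridge in the leak-test clamp

ROBOT

A 6-joint arm with a two-finger parallel gripper is mounted at the origin on a cart in front of the work surface, level with it; the furniture and walls round the work are solid. World frame = base frame: x ahead of the robot, y to its left, z up, the work surface at z = 0. Lengths are in m, angles in rad, forces in N, time in s.
With the tool pointing down it reaches from about 0.3 to 0.825 m from the base axis. Payload 5.4 kg.
Tool frame: the origin (TCP) lies on the centre line of the jaws, within the pads' length; the fingertips stand 19 mm ahead of it and the grasp point (between the pads) is the TCP (tip_reach is the distance from the TCP to the fingertips, in m); z points along the fingers, y is the line along which they close (so a half turn about z gives the same grasp; the last joint's range is limited). The gripper opens to 92 mm and grips with 3 to 60 N. Pads are 20 mm wide; open, the fingers measure 128 mm over their backs; the gripper's body (75 mm by 189 mm) begins 69 mm behind the grasp point.
Start: joints at [1.01, 0.158, 1.597, -0, 1.386, -0.21], TCP at [0.198, 0.54, 0.234] pointing down, gripper open.
Joint ranges: [-2.91, 2.91], [-0.94, 2.29], [0.18, 2.7], [-1.29, 4.43], [0.17, 2.64], [-3, 3]. Speed limits (rad/s): [2.57, 2.57, 3.14, 3.14, 3.14, 3.14].

INTERFACE

Orientations are given as a 3x3 rotation matrix whose columns are the frame's x, y, z axes.
In Python, from cell import * gives the robot as it stands.
- The arm moves only by the tool carry_out, never from a script. Its argument "moves" is a list of rows, each an object with "claw": the opening, from 0 (shut) to 1 (fully open); "delta_pos": the shift along the tool's x, y, z scaled (see below), a list of three; "yaw": the turn about the tool's z scaled (see below). A call has 1 to 5 rows; each row is the pose to reach, as a shift and turn from the pose commanded when the call began, along the tool's axes at that moment, turning the shorter way round; what a row does not reach only later rows make up. The controller multiplies each number of a shift by 500 mm and each number of a turn by 180 degrees. A row lasts 1/8 s, in which the tool goes at most 62.5 mm and 10.7 degrees, less where a joint would pass 70% of its speed; a pose out of reach is approached as far as the arm can. A call with a number of a shift or a turn outside -1 to 1 is refused whole. A call with a gripper value outside its range is refused whole. The fingers move at their own pace and stop on an object; the grip force is fixed at half the most. Time passes only in rows, so rows that repeat a pose let the fingers close. It gives the time, the measured TCP pose, the force, the opening and the grip force at its end, in the units of the state.
- get_state(): the state, without advancing time (a new reading comes with each control period).
- camera(name): name is "side" or "top" or "wrist"; returns a dict with "img" (384x512x3 uint8, red, green, blue), "range_z" (384x512 float32, m along the optical axis (not along the pixel's ray), 0 where there is no reading), "mtx" (3x3 intrinsics, pixels), "R" (3x3) and "t" (3): a world point X has camera coordinates R X + t. Camera axes: x right, y down, z forward; pixel columns grow to the right and rows downward; lengths in m; the calibration is good to about 2 mm. A picture is of the moment at which its call begins.
- sign_off(): hands the job in; it is judged then, once.
Trained networks look in the newest picture that a camera, given by its name, has taken for a name from the list of things; names that differ only in an ending like _2 or _b are one class to them, and where a whole thing is asked for, a point or a joint stands for the part that bears it (a point fixed in the world has none). Each returns a list of dicts, best first, with "confidence" (0 to 1); they miss things now and then, are a little off and sometimes report something else, mostly with a low value. They report only what shows in the picture. A call takes as long as a camera call.
- look_for(camera, target): "bbox" ([left, top, width, height] in pixels, round what is visible of it).
The state is a dict: "time_s": time; "joints": joint angles; "dq": joint speeds; "effort": joint torques, N m; "eef_pos": TCP position; "ee_rot": TCP orientation; "force": force on the tool from outside, world axes, zero at the start; "ft_torque": the same for the moment, N m; "width": opening from 0.0 (shut) to 1.0 (fully open); "grasp_force": force on a finger pad.
Only numpy, scipy, OpenCV 4.12 (cv2) and the standard library are available. Lean on these libraries where they do the work, as an engineer would, in place of code of your own. Each camera call takes 0.05 s, during which the arm holds its last target. There are 200 camera calls.

TASK

Get the pink filter cartridge ready for a leak test: slide it along the bench through the open mouth of the clamp's nest, fully home against the back wall, then swing the blue clamp arm over it as far as its stop, and screw the clamp down by turning its cross-bar clockwise until it stops tight on the cartridge. Leave the olive cartridge, the beaker and the stopwatch where they are.

Things in the scene. Friction and masses are not known exactly. Their poses are not given: they have to be found in the camera images.
- clamp_base: Fixed clamp foot: aluminium U-shaped nest without floor (things slide in on the bench), steel pillar behind. Origin on the bench at the nest's centre, z up, +y out of the open mouth, pillar axis at y = -130 mm. Walls 16 mm high: cheeks' inner faces at x = +-43.5 mm from y = -51 to +8, back wall's face at y = -42. White flared guides 12 mm high widen the mouth to about 115 mm at y = +37.
- nest (a point): Centre of the nest on the bench, where the cartridge's centre must come (a cartridge against the back wall lies within 3 mm of it). Axes as clamp_base.
- clamp_arm (a joint): Swing of the blue arm about the pillar, rad: 0 = on its stop, over the nest, pointing along clamp_base's +y; positive = swung away, anticlockwise from above, to 2.0. Stiff (0.4 N m), stays where left. Level bar 22 mm wide, 50 to 68 mm high above the bench, 130 mm from pillar axis to screw axis; boss at the pillar radius 21, at the screw 18, both to 80 mm high. Push its side 55 mm from the pillar.
- clamp_screw (a joint): Turn of the screw at the arm's outer end, rad: 0 = backed off, grows clockwise seen from above, 3.0 = hard stop, tight; the pad meets a cartridge at about 2.83. Sinks 3.5 mm per rad. Friction about 0.18 N m, twice that when tight; stays where left. Its bar pushed hard on the side next to the pillar tends to swing the arm open; on the side away from the pillar it presses the arm on its stop.
- screw_head (a point): On the screw axis, at the cross-bar's centre line: 92.4 mm above the bench when tight, 102.9 mm when fully backed off. The cross-bar is a straight level steel rod 9 mm thick, with a ball of 17 mm at each end, centred 48 mm from the axis, one red and one black; its hub has radius 11 mm.
- red_end (a point): Centre of the red ball at one end of the cross-bar, 48 mm from the screw axis. At clamp_screw = 0 it points 1.9 rad anticlockwise (from above) of the arm's outward direction, when tight 1.1 rad clockwise of it.
- clamp_pad: Round rubber pad of 34 mm under the screw, 7 mm thick, that presses on the cartridge's top; it does not turn. Origin at the centre of its underside, 40.9 mm above the bench when backed off, 30.4 mm when tight.
- pink_cartridge: Pink (rose) round filter cartridge, 83 mm in diameter, 31 mm high, 0.1 kg, lying flat and loose on the bench. Origin at the centre of its underside. Too wide to grip; it slides when pushed low on its side.
- olive_cartridge: Olive-green cartridge of the same size and shape; not the one to test. Leave it. Origin at the centre of its underside.
- beaker: Empty glass beaker, 68 mm wide, 95 mm high, loose bystander. Origin at the centre of its underside.
- stopwatch: Black stopwatch, 63 x 58 x 17 mm, lying on the bench, loose bystander. Origin at the centre of its underside.

How it is judged:
On the way, in this order (a step that is already met when the one before it is completed fails the run):
1. the pink cartridge is fully home in the nest (horizontal distance between pink_cartridge and nest below 0.006 m and height (world z) of pink_cartridge below 0.005 m), for 0.2 s.
2. the clamp arm is against its stop over the nest (value of joint clamp_arm below 0.05 rad), for 0.2 s.
At the end, for the whole second after the job is handed in: The pink cartridge lies flat and still in the nest, its centre within 6 mm of the nest's centre; the clamp arm is within 0.05 rad of its stop; the screw is within 0.13 rad of its hard stop (reads over 2.87) and the pad presses on the pink cartridge with more than 3 N (horizontal distance between pink_cartridge and nest below 0.006 m and angle between pink_cartridge's own z axis and vertical below 0.06 rad and value of joint clamp_arm below 0.05 rad and value of joint clamp_screw above 2.87 rad and contact force between clamp_pad and pink_cartridge above 3 N and linear speed of pink_cartridge below 0.01 m/s); the robot touches nothing.
It fails at once if the olive cartridge is moved by more than 20 mm (distance of olive_cartridge from where it was at the start of the episode above 0.02 m).
It fails at once if the beaker is moved by more than 20 mm (distance of beaker from where it was at the start of the episode above 0.02 m).
It fails at once if the stopwatch is moved by more than 20 mm (distance of stopwatch from where it was at the start of the episode above 0.02 m).
It also fails if it takes over 70 s, if anything falls off the work surface, if the arm or the gripper's body presses on something with over 40 N, if the wrist force passes 120 N, or if a joint passes its speed limit or range.

## Working session

There is one attempt and no reset: what is moved stays moved. The work goes in short steps, Python scripts to look and compute and a tool call to move; the robot and the scene stay as the last step left them, time stands still between calls to the robot, and variables do not carry over. Pictures are saved under pics/ and viewed, at most 10 in all, crops included, and the job is handed in when it is done.

Besides the shell and the picture viewer there is one more tool, called as name(argument=value, ...) on one line, values as JSON. carry_out: Moves the arm, as the interface text tells. Its arguments: {"type":"object","properties":{"moves":{"type":"array"}},"required":["moves"]}

```bash
mkdir -p pics; ls; python3 - <<'E'
from cell import *
import cv2,numpy as np
s=get_state();print(s['time_s'],s['eef_pos'],np.round(s['ee_rot'],3).tolist(),s['width'])
ims=[]
for c in ['top','side']:
    d=camera(c);np.savez(c+'.npz',**d);ims.append(d['img'][:,:,::-1])
    for n in ['pink_cartridge','olive_cartridge','beaker','stopwatch','clamp_base','clamp_arm','screw_head','red_end']:
        r=look_for(c,n);print(c,n,[(np.round(x['bbox']).tolist(),round(x['confidence'],2)) for x in r[:2]])
    cv2.imwrite(f'pics/{c}1.png',cv2.resize(ims[-1],(800,600)))
E
```

```text
pics
0.0 [0.19729311 0.53945375 0.23262707] [[-0.939, 0.344, -0.001], [0.344, 0.939, -0.002], [0.0, -0.002, -1.0]] 0.999523015165142
top pink_cartridge [([128.0, 154.0, 32.0, 36.0], 0.87)]
top olive_cartridge [([108.0, 217.0, 36.0, 34.0], 0.92), ([212.0, 167.0, 108.0, 79.0], 0.37)]
top beaker [([360.0, 164.0, 35.0, 37.0], 0.82)]
top stopwatch [([269.0, 230.0, 50.0, 15.0], 0.7), ([356.0, 226.0, 23.0, 29.0], 0.67)]
top clamp_base [([213.0, 168.0, 109.0, 74.0], 0.82)]
top clamp_arm [([272.0, 172.0, 46.0, 69.0], 0.61), ([271.0, 229.0, 49.0, 13.0], 0.33)]
top screw_head [([270.0, 230.0, 49.0, 16.0], 0.49)]
top red_end [([272.0, 231.0, 46.0, 11.0], 0.52)]
side pink_cartridge [([261.0, 158.0, 23.0, 15.0], 0.87)]
side olive_cartridge [([209.0, 156.0, 29.0, 19.0], 0.86)]
side beaker []
side stopwatch [([236.0, 276.0, 30.0, 23.0], 0.67)]
side clamp_base [([227.0, 188.0, 68.0, 45.0], 0.62)]
side clamp_arm [([224.0, 191.0, 67.0, 40.0], 0.88)]
side screw_head [([228.0, 191.0, 14.0, 30.0], 0.51), ([227.0, 190.0, 71.0, 43.0], 0.25)]
side red_end [([229.0, 194.0, 11.0, 25.0], 0.55)]
```

View pics/top1.png

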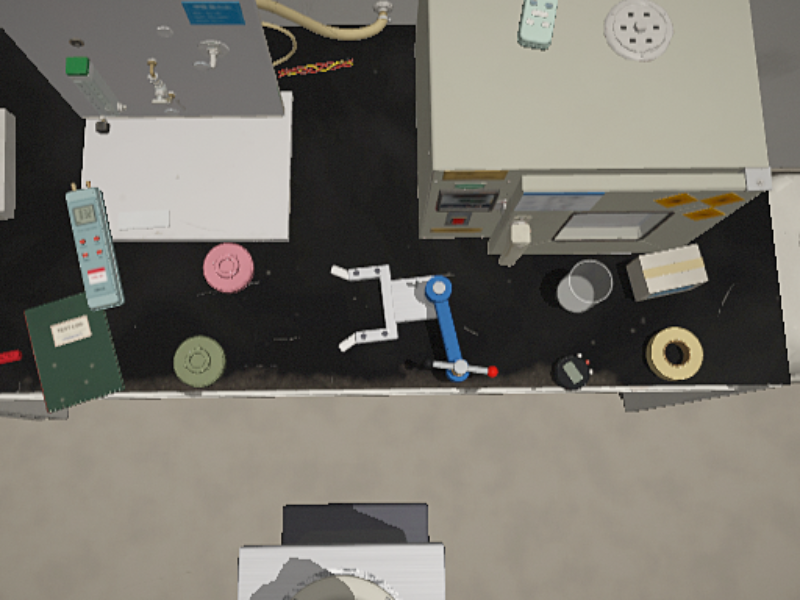

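View pics/side1.png

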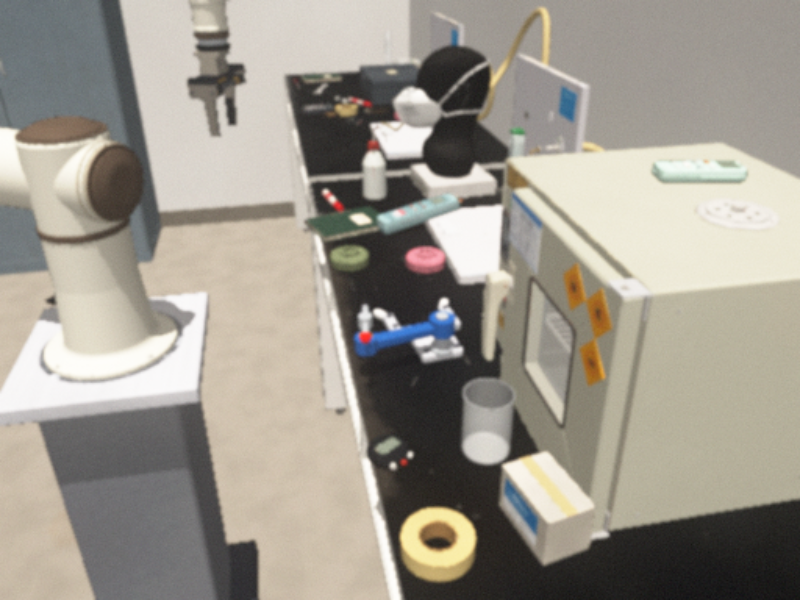

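Top view (800 px scale): pink at (228,268), olive (199,361), nest around (365,308) with its mouth facing left, pillar (438,288), screw (459,370) with the red ball at (493,371), beaker (580,290), stopwatch (573,371). The side view agrees with this.

```bash
cat > h.py <<'E'
import numpy as np,cv2
from cell import *
def ray(d,uv,z):
    uv=np.array(uv,float);K,R,t=d['mtx'],d['R'],np.ravel(d['t'])
    c=-R.T@t; r=R.T@np.linalg.inv(K)@np.array([uv[0],uv[1],1]);return c+r*(z-c[2])/r[2]
def cloud(d):
    K,R,t=d['mtx'],d['R'],np.ravel(d['t']);z=d['range_z'];v,u=np.mgrid[:z.shape[0],:z.shape[1]]
    p=np.stack([(u-K[0,2])/K[0,0]*z,(v-K[1,2])/K[1,1]*z,z],-1);return (p-t)@R
def proj(d,X):
    p=np.atleast_2d(X)@d['R'].T+np.ravel(d['t']);p=p@d['mtx'].T;return p[:,:2]/p[:,2:]
E
python3 - <<'E'
from h import *
d=dict(np.load('top.npz'))
print('cam',-d['R'].T@d['t'])
for n,uv,z in [('pink',(228,268),.031),('olive',(199,361),.031),('pillar',(438,288),.08),('screw',(459.5,367),.105),('red',(493,371),.103),('black',(425,366),.103),('beaker',(580,290),.0),('watch',(573,371),.017),('g1',(335,270),.012),('g2',(345,346),.012),('wallc1',(388,268),.016),('wallc2',(393,336),.016),('ovenL',(418,240),.0),('ovenhandle',(510,262),.05),('benchedge',(400,388),0),('board',(200,241),0.0)]:
    print(n,np.round(ray(d,np.array(uv)*.64,z),3))
P=cloud(d);q=P[215:219];m=d['range_z']>0;print(m.mean())
for uv in [(228,268),(199,361),(438,288),(510,240)]: print(P[int(uv[1]*.64),int(uv[0]*.64)])
w=camera('wrist');print(-w['R'].T@np.ravel(w['t']),w['mtx'][0,0],np.round(w['R'],2).tolist());cv2.imwrite('pics/w0.png',w['img'][:,:,::-1])
E
```

```text
cam [ 0.28536222 -0.05857318  1.22949241]
pink [0.586 0.179 0.031]
olive [0.436 0.221 0.031]
pillar [ 0.539 -0.155  0.08 ]
screw [ 0.413 -0.182  0.105]
red [ 0.406 -0.232  0.103]
black [ 0.415 -0.131  0.103]
beaker [ 0.55  -0.398  0.   ]
watch [ 0.414 -0.374  0.017]
g1 [0.586 0.008 0.012]
g2 [ 0.459 -0.008  0.012]
wallc1 [ 0.587 -0.079  0.016]
wallc2 [ 0.474 -0.086  0.016]
ovenL [ 0.639 -0.131  0.   ]
ovenhandle [ 0.587 -0.275  0.05 ]
benchedge [ 0.392 -0.096  0.   ]
board [0.641 0.233 0.   ]
0.9961598714192709
[0.589952   0.18359476 0.02202952]
[0.43678286 0.22349844 0.02400336]
[ 0.53982213 -0.15481597  0.07799584]
[ 0.58440449 -0.249658    0.19007349]
[0.13236171 0.56344904 0.38474119] 301.873494945026 [[0.34, 0.94, 0.0], [0.91, -0.33, 0.25], [0.23, -0.09, -0.97]]
```

View pics/w0.png

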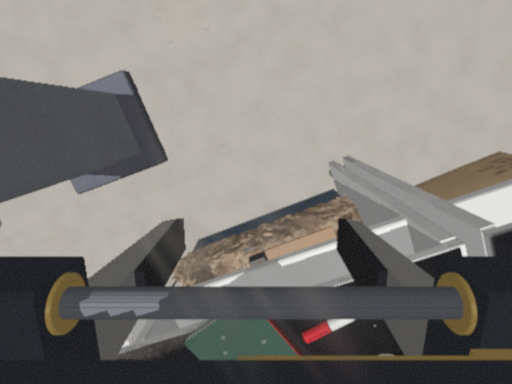

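```bash
cat > go.py <<'E'
import sys
from h import *
# usage: go.py x y z yawdeg ... prints scaled delta per target from current pose
s=get_state();p=np.array(s['eef_pos']);R=np.array(s['ee_rot']);yaw=np.degrees(np.arctan2(R[1,0],R[0,0]))
print('t %.2f'%s['time_s'],'pos',np.round(p,4),'yaw %.1f'%yaw,'F',np.round(s['force'],1),'w %.2f'%s['width'],'q6 %.2f'%s['joints'][5])
a=list(map(float,sys.argv[1:]))
for i in range(0,len(a),4):
    x=R.T@(np.array(a[i:i+3])-p);dy=(a[i+3]-yaw+180)%360-180
    print(a[i:i+4],'delta',np.round(x/.5,4).tolist(),'yaw',round(-dy/180,4))
E
python3 go.py .3 .26 .3 107  .42 -.08 .3 55
```

```text
t 0.95 pos [0.1976 0.54   0.2336] yaw 159.9 F [ 0.4 -0.3 -0.2] w 1.00 q6 -0.21
[0.3, 0.26, 0.3, 107.0] delta [-0.3847, -0.4555, -0.1328] yaw 0.2939
[0.42, -0.08, 0.3, 55.0] delta [-0.8438, -1.0116, -0.1328] yaw 0.5828
```

carry_out(moves=[{"claw": 0.6,"delta_pos": [-0.386,-0.464,-0.13],"yaw": 0.29},{"claw": 0.6,"delta_pos": [-0.386,-0.464,-0.13],"yaw": 0.29},{"claw": 0.6,"delta_pos": [-0.386,-0.464,-0.13],"yaw": 0.29},{"claw": 0.6,"delta_pos": [-0.386,-0.464,-0.13],"yaw": 0.29},{"claw": 0.6,"delta_pos": [-0.386,-0.464,-0.13],"yaw": 0.29}])

```text
time_s: 1.58
eef_pos: [0.2995, 0.254, 0.2993]
ee_rot: [[-0.299, 0.954, 0.001], [0.954, 0.299, 0.0], [-0.0, 0.001, -1.0]]
force: [0.7, -0.1, 0.0]
width: 0.603
grasp_force: 0.0
```

```bash
python3 go.py .42 -.08 .3 55
```

```text
t 1.57 pos [0.2995 0.254  0.2993] yaw 107.4 F [ 0.7 -0.1  0. ] w 0.60 q6 0.09
[0.42, -0.08, 0.3, 55.0] delta [-0.7096, 0.0302, -0.0013] yaw 0.2911
```

carry_out(moves=[{"claw": 0.6,"delta_pos": [-0.62,0.03,0],"yaw": 0.29},{"claw": 0.6,"delta_pos": [-0.62,0.03,0],"yaw": 0.29},{"claw": 0.6,"delta_pos": [-0.62,0.03,0],"yaw": 0.29},{"claw": 0.6,"delta_pos": [-0.62,0.03,0],"yaw": 0.29},{"claw": 0.6,"delta_pos": [-0.62,0.03,0],"yaw": 0.29}])

```text
time_s: 2.2
eef_pos: [0.4081, -0.0372, 0.299]
ee_rot: [[0.572, 0.82, 0.001], [0.82, -0.572, -0.0], [0.001, 0.001, -1.0]]
force: [0.8, 0.4, 0.1]
width: 0.601
grasp_force: 0.0
```

```bash
python3 go.py; python3 - <<'E'
from h import *
d=camera('wrist');np.savez('w1.npz',**d);cv2.imwrite('pics/w1.png',cv2.resize(d['img'][:,:,::-1],(800,600)))
E
```

```text
t 2.20 pos [ 0.4081 -0.0372  0.299 ] yaw 55.1 F [0.8 0.4 0.1] w 0.60 q6 0.22
```

View pics/w1.png

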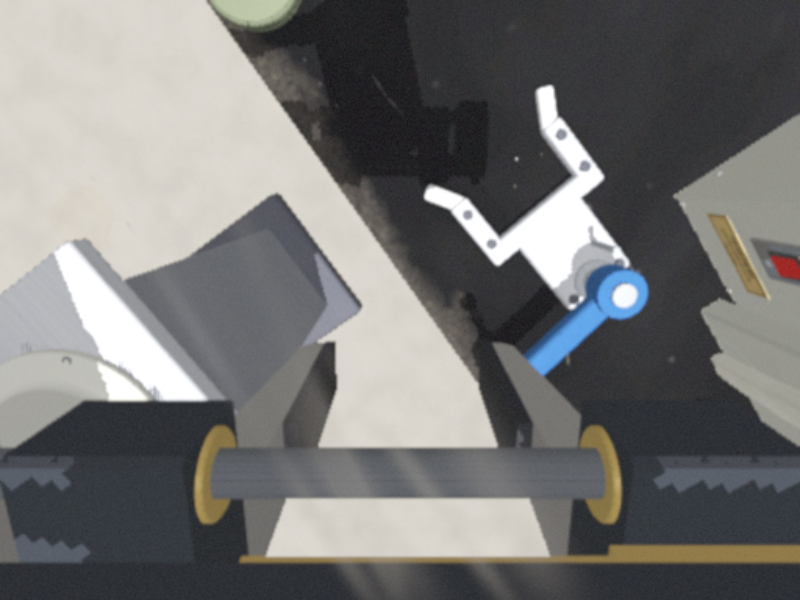

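Wrist view: the nest's cheek screws are at (561,133), (585,166), (468,214) and (491,243), and the pillar boss is at (622,293). The mouth opens up and to the left, and olive is visible at the top.

```bash
python3 - <<'E'
from h import *
d=dict(np.load('w1.npz'));S=.64
g=lambda u,v,z:ray(d,(u*S,v*S),z)[:2]
a,b,c,e=g(561,133,.016),g(585,166,.016),g(468,214,.016),g(491,243,.016)
hsv=cv2.cvtColor(d['img'],cv2.COLOR_RGB2HSV);m=cv2.inRange(hsv,(95,120,60),(125,255,255))
pil=g(621,291,.08)
cl=cloud(d);print('pil depth',np.median(cl[183:191,396:403].reshape(-1,3),0))
for n,x in zip('abcep',(a,b,c,e,pil)):print(n,np.round(x,4))
m1,m2=(a+c)/2,(b+e)/2
for f,t in ((b,a),(e,c),(pil,m1),(pil,m2)):
    v=t-f;print('dir',np.degrees(np.arctan2(v[1],v[0])))
th=np.arctan2(*(m1+m2-2*pil)[::-1]);Y=np.array([np.cos(th),np.sin(th)]);X=np.array([Y[1],-Y[0]])
print('nest',pil+.13*Y, np.degrees(th))
# white mask in base frame extents
nest=pil+.13*Y
P=cl.reshape(-1,3);rgb=d['img'].reshape(-1,3).astype(int);L=np.c_[(P[:,:2]-nest)@np.c_[X,Y],P[:,2]]
k=(rgb.min(1)>150)&(np.abs(L[:,0])<.08)&(L[:,1]>-.12)&(L[:,1]<.06)&(L[:,2]>.005)&(L[:,2]<.03)
L=L[k];print(len(L))
for y in np.arange(-.06,.045,.008):
    q=L[np.abs(L[:,1]-y)<.004]
    n_,p_=q[q[:,0]<0],q[q[:,0]>0]
    print('%.3f'%y,[np.round(np.percentile(z[:,0],[3,97]),4) if len(z)>5 else None for z in (n_,p_)],np.round(np.median(q[:,2]),4) if len(q) else '')
q=L[(np.abs(L[:,0])<.03)];print('backface y',np.percentile(q[:,1],98))
for x in (-.03,-.015,0,.015,.03):
    q=L[np.abs(L[:,0]-x)<.004]; print(x,np.percentile(q[:,1],98))
E
```

```text
pil depth [ 0.54102375 -0.15252645  0.07993292]
a [ 0.5805 -0.0256]
b [ 0.5839 -0.0618]
c [ 0.4759 -0.0376]
e [ 0.4789 -0.0719]
p [ 0.5396 -0.1512]
dir 95.44998157798652
dir 95.00467903004298
dir 95.41449148720005
dir 95.48996591321107
nest [ 0.52721639 -0.02181397] 95.44571845217158
4369
-0.060 [array([-0.0602, -0.0026]), array([0.0017, 0.0582])] 0.0159
-0.052 [array([-0.0605, -0.0021]), array([0.0018, 0.0583])] 0.016
-0.044 [array([-0.0614, -0.0037]), array([0.0035, 0.0596])] 0.0151
-0.036 [array([-0.0616, -0.0448]), array([0.0427, 0.0596])] 0.0158
-0.028 [array([-0.0619, -0.045 ]), array([0.0427, 0.0596])] 0.0157
-0.020 [array([-0.062 , -0.0451]), array([0.0427, 0.0593])] 0.0158
-0.012 [array([-0.0619, -0.0452]), array([0.0424, 0.0591])] 0.0163
-0.004 [array([-0.0619, -0.0451]), array([0.0425, 0.0589])] 0.0159
0.004 [array([-0.0617, -0.0466]), array([0.0431, 0.0595])] 0.0133
0.012 [array([-0.0663, -0.0502]), array([0.0467, 0.0622])] 0.0116
0.020 [array([-0.0711, -0.0547]), array([0.0513, 0.0664])] 0.0116
0.028 [array([-0.0716, -0.059 ]), array([0.0555, 0.0686])] 0.0116
0.036 [None, None] 0.0095
0.044 [None, None] 
backface y -0.047516173845018064
-0.03 -0.048080904080422884
-0.015 -0.04793147523768743
0 -0.04755889061526276
0.015 -0.04742000293675854
0.03 -0.04741900681102991
```

```bash
python3 - <<'E'
from h import *
d=dict(np.load('top.npz'));h=cv2.cvtColor(d['img'],cv2.COLOR_RGB2HSV)
m=(cv2.inRange(h,(150,60,80),(179,255,255))|cv2.inRange(h,(0,60,150),(8,255,255)));m[:,:110]=0;m[:,180:]=0;m[:140]=0;m[200:]=0
n,l,s,c=cv2.connectedComponentsWithStats(m);i=1+s[1:,4].argmax();print(s[i],c[i],ray(d,c[i],.025))
P=cloud(d);q=P[l==i];q=q[q[:,2]>.022];print(q.mean(0),(q.min(0)+q.max(0))/2,np.ptp(q,axis=0))
print('board h',P[140,100],P[140,150]); 
E
python3 go.py .578 .25 .16 95.3
```

```text
[130 155  33  32 821] [145.75395859 170.79293544] [0.5897236  0.18110572 0.025     ]
[0.5874091  0.18111462 0.03513795] [0.45742033 0.08145557 0.6257491 ] [0.34411621 0.2800575  1.20748661]
board h [0.6729792  0.30087873 0.02335343] [0.67385897 0.17399767 0.01671375]
t 2.25 pos [ 0.4095 -0.0432  0.2986] yaw 54.5 F [-1.5 -4.7 -0. ] w 0.60 q6 0.22
[0.578, 0.25, 0.16, 95.3] delta [0.6741, -0.0668, 0.2747] yaw -0.2265
```

carry_out(moves=[{"claw": 0.6,"delta_pos": [0.67,-0.07,0.2],"yaw": -0.2265},{"claw": 0.6,"delta_pos": [0.67,-0.07,0.2],"yaw": -0.2265},{"claw": 0.6,"delta_pos": [0.67,-0.07,0.2],"yaw": -0.2265},{"claw": 0.6,"delta_pos": [0.67,-0.07,0.2],"yaw": -0.2265},{"claw": 0.6,"delta_pos": [0.67,-0.07,0.2],"yaw": -0.2265}])

```text
time_s: 2.88
eef_pos: [0.5514, 0.2304, 0.2092]
ee_rot: [[-0.111, 0.994, 0.001], [0.994, 0.111, -0.0], [-0.0, 0.001, -1.0]]
force: [1.0, -0.5, 0.7]
width: 0.6
grasp_force: 0.0
```

```bash
python3 go.py .581 .243 .06 95.3 .581 .243 .023 95.3
```

```text
t 2.88 pos [0.5514 0.2304 0.2092] yaw 96.4 F [ 1.  -0.5  0.7] w 0.60 q6 0.08
[0.581, 0.243, 0.06, 95.3] delta [0.0184, 0.0615, 0.2984] yaw 0.0061
[0.581, 0.243, 0.023, 95.3] delta [0.0185, 0.0614, 0.3724] yaw 0.0061
```

carry_out(moves=[{"claw": 0.6,"delta_pos": [0.0185,0.0614,0.0],"yaw": 0.006},{"claw": 0.6,"delta_pos": [0.0185,0.0614,0.12],"yaw": 0.006},{"claw": 0.6,"delta_pos": [0.0185,0.0614,0.24],"yaw": 0.006},{"claw": 0.6,"delta_pos": [0.0185,0.0614,0.27],"yaw": 0.006},{"claw": 0.6,"delta_pos": [0.0185,0.0614,0.27],"yaw": 0.006}])

```text
time_s: 3.5
eef_pos: [0.5802, 0.2409, 0.0749]
ee_rot: [[-0.091, 0.996, -0.001], [0.996, 0.091, -0.0], [-0.0, -0.001, -1.0]]
force: [0.7, 0.5, -0.3]
width: 0.604
grasp_force: 0.0
```

```bash
python3 go.py .581 .24 .024 95.3; python3 - <<'E'
from h import *
d=camera('wrist');np.savez('w2.npz',**d);cv2.imwrite('pics/w2.png',d['img'][:,:,::-1])
E
```

```text
t 3.50 pos [0.5802 0.2409 0.0749] yaw 95.2 F [ 0.7  0.5 -0.3] w 0.60 q6 0.11
[0.581, 0.24, 0.024, 95.3] delta [-0.0018, 0.0014, 0.1019] yaw -0.0005
```

View pics/w2.png

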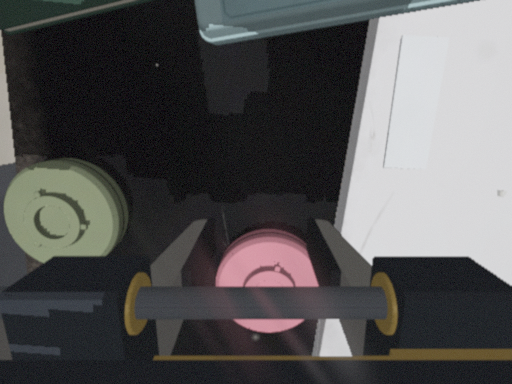

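Wrist view: pink is between the fingers, centred near column 267. Olive is far to the left, and the white board's edge at column 350 is close to the right finger.

```bash
python3 - <<'E'
from h import *
d=dict(np.load('w2.npz'))
for uv in [(352,180),(345,215),(320,345)]:print(ray(d,uv,.02),ray(d,uv,0))
P=cloud(d);print(P[180,380],P[150,300],P[150,370])
h=cv2.cvtColor(d['img'],cv2.COLOR_RGB2HSV);m=cv2.inRange(h,(165,60,60),(179,255,255))|cv2.inRange(h,(0,60,60),(5,255,255))
m[:,:190]=0;m[:,340:]=0
q=P[(m>0)&(P[:,:,2]>.025)&(P[:,:,2]<.036)];print(len(q),q.min(0),q.max(0))
E
```

```text
[0.64140766 0.27128254 0.02      ] [0.64795636 0.26756064 0.        ]
[0.64063936 0.24539508 0.02      ] [0.6471135  0.23916069 0.        ]
[0.63813334 0.13385312 0.02      ] [0.64436425 0.11679312 0.        ]
[0.6619692  0.27257954 0.01737446] [ 0.60560361  0.28663651 -0.00062435] [0.65022052 0.29301526 0.01984663]
998 [0.5538839  0.14880662 0.02500291] [0.6268327  0.22203888 0.0326924 ]
```

carry_out(moves=[{"claw": 0.6,"delta_pos": [-0.002,0.001,0.05],"yaw": 0},{"claw": 0.6,"delta_pos": [-0.002,0.001,0.101],"yaw": 0},{"claw": 0.6,"delta_pos": [-0.002,0.001,0.101],"yaw": 0},{"claw": 0.6,"delta_pos": [-0.02,0.001,0.101],"yaw": 0},{"claw": 0.6,"delta_pos": [-0.038,0.001,0.101],"yaw": 0}])

```text
time_s: 4.18
eef_pos: [0.5844, 0.2216, 0.0266]
ee_rot: [[-0.09, 0.996, 0.004], [0.996, 0.09, 0.001], [0.0, 0.004, -1.0]]
force: [0.3, 2.1, 0.9]
width: 0.6
grasp_force: 0.7
```

```bash
python3 go.py .518 .064 .024 95.3
```

```text
t 4.17 pos [0.5844 0.2216 0.0266] yaw 95.2 F [0.3 2.1 0.9] w 0.60 q6 0.08
[0.518, 0.064, 0.024, 95.3] delta [-0.302, -0.1607, 0.0043] yaw -0.0006
```

Contact made. Leg 1, first half then second.

carry_out(moves=[{"claw": 0.6,"delta_pos": [-0.03,-0.016,0.003],"yaw": 0},{"claw": 0.6,"delta_pos": [-0.065,-0.034,0.003],"yaw": 0},{"claw": 0.6,"delta_pos": [-0.1,-0.052,0.003],"yaw": 0},{"claw": 0.6,"delta_pos": [-0.135,-0.07,0.003],"yaw": 0},{"claw": 0.6,"delta_pos": [-0.17,-0.088,0.003],"yaw": 0}])

```text
time_s: 4.8
eef_pos: [0.5462, 0.1321, 0.0231]
ee_rot: [[-0.09, 0.996, 0.001], [0.996, 0.09, 0.0], [0.0, 0.001, -1.0]]
force: [0.7, 1.6, 2.0]
width: 0.604
grasp_force: 1.4
```

```bash
python3 go.py .518 .064 .024 95.3; cat > pk.py <<'E'
from h import *
d=camera('wrist');P=cloud(d);h=cv2.cvtColor(d['img'],cv2.COLOR_RGB2HSV);m=cv2.inRange(h,(165,60,60),(179,255,255))|cv2.inRange(h,(0,60,60),(5,255,255))
q=P[(m>0)&(P[:,:,2]>.022)&(P[:,:,2]<.038)];print('wrist pink',len(q),q.min(0),q.max(0)) if len(q) else print('no')
d=camera('top');np.savez('top2.npz',**d);h=cv2.cvtColor(d['img'],cv2.COLOR_RGB2HSV);m=cv2.inRange(h,(165,60,60),(179,255,255))|cv2.inRange(h,(0,60,60),(5,255,255));P=cloud(d)
q=P[(m>0)&(P[:,:,2]>.015)&(P[:,:,2]<.042)];q=q[(q[:,1]>-.1)&(q[:,1]<.25)];print('top pink',len(q),np.percentile(q,[1,99],axis=0)) if len(q) else print('no')
print(look_for('top','pink_cartridge')[:1])
E
python3 pk.py
```

```text
t 4.80 pos [0.5462 0.1321 0.0231] yaw 95.2 F [0.7 1.6 2. ] w 0.60 q6 -0.07
[0.518, 0.064, 0.024, 95.3] delta [-0.1305, -0.0685, -0.0018] yaw -0.0007
wrist pink 7782 [0.5123011  0.05992888 0.02200332] [0.58817506 0.13363807 0.03786546]
top pink 650 [[0.50883349 0.05140572 0.01652851]
 [0.58650437 0.11244522 0.03379181]]
[{'bbox': [171.2, 170.4, 24.5, 34.1], 'confidence': 0.78}]
```

carry_out(moves=[{"claw": 0.6,"delta_pos": [-0.03,-0.016,0],"yaw": 0},{"claw": 0.6,"delta_pos": [-0.065,-0.034,0],"yaw": 0},{"claw": 0.6,"delta_pos": [-0.1,-0.052,0],"yaw": 0},{"claw": 0.6,"delta_pos": [-0.13,-0.068,0],"yaw": 0},{"claw": 0.6,"delta_pos": [-0.13,-0.068,0],"yaw": 0}])

```text
time_s: 5.58
eef_pos: [0.5178, 0.0641, 0.0226]
ee_rot: [[-0.089, 0.996, -0.001], [0.996, 0.089, -0.0], [-0.0, -0.001, -1.0]]
force: [0.0, 1.4, 0.1]
width: 0.601
grasp_force: 0.0
```

```bash
python3 go.py .5227 .014 .024 95.3; python3 pk.py
```

```text
t 5.58 pos [0.5178 0.0641 0.0226] yaw 95.1 F [0.  1.4 0.1] w 0.60 q6 -0.20
[0.5227, 0.014, 0.024, 95.3] delta [-0.1007, 0.0009, -0.0028] yaw -0.0012
wrist pink 4292 [ 0.48155164 -0.00815016  0.02200113] [0.55875466 0.07164506 0.0379785 ]
top pink 550 [[ 0.48034264 -0.01688906  0.01713275]
 [ 0.55601902  0.03804644  0.03369797]]
[{'bbox': [199.1, 178.0, 24.9, 40.6], 'confidence': 0.64}]
```

carry_out(moves=[{"claw": 0.6,"delta_pos": [-0.025,0.001,-0.002],"yaw": 0},{"claw": 0.6,"delta_pos": [-0.05,0.001,-0.002],"yaw": 0},{"claw": 0.6,"delta_pos": [-0.075,0.001,-0.002],"yaw": 0},{"claw": 0.6,"delta_pos": [-0.09,0.001,-0.002],"yaw": 0},{"claw": 0.6,"delta_pos": [-0.098,0.001,-0.002],"yaw": 0}])

```text
time_s: 6.35
eef_pos: [0.5234, 0.0161, 0.0237]
ee_rot: [[-0.09, 0.996, -0.0], [0.996, 0.09, 0.0], [0.0, -0.0, -1.0]]
force: [-0.1, -0.3, -0.1]
width: 0.6
grasp_force: 0.3
```

carry_out(moves=[{"claw": 0.6,"delta_pos": [-0.003,0,0],"yaw": 0},{"claw": 0.6,"delta_pos": [-0.006,0,0],"yaw": 0}])

```text
time_s: 6.6
eef_pos: [0.5235, 0.0138, 0.0236]
ee_rot: [[-0.091, 0.996, -0.0], [0.996, 0.091, 0.0], [0.0, -0.0, -1.0]]
force: [-0.6, 1.8, 0.6]
width: 0.598
grasp_force: 0.3
```

```bash
python3 go.py .5227 .014 .024 95.3; python3 pk.py
```

```text
t 6.60 pos [0.5235 0.0138 0.0236] yaw 95.2 F [-0.6  1.8  0.6] w 0.60 q6 -0.30
[0.5227, 0.014, 0.024, 95.3] delta [0.0005, -0.0016, -0.0007] yaw -0.0005
wrist pink 3852 [ 0.48955426 -0.05893926  0.02200048] [0.56494696 0.01695366 0.03796536]
top pink 379 [[ 0.48732676 -0.06508113  0.0164454 ]
 [ 0.55620797 -0.02188818  0.03362157]]
[{'bbox': [222.7, 181.1, 18.9, 32.6], 'confidence': 0.65}]
```

carry_out(moves=[{"claw": 0.6,"delta_pos": [-0.004,0,0],"yaw": 0},{"claw": 0.6,"delta_pos": [-0.008,0,0],"yaw": 0},{"claw": 0.6,"delta_pos": [-0.008,0,0],"yaw": 0}])

```text
time_s: 7.12
eef_pos: [0.5239, 0.0098, 0.0236]
ee_rot: [[-0.09, 0.996, -0.0], [0.996, 0.09, 0.0], [0.0, -0.0, -1.0]]
force: [-0.2, 2.2, 0.1]
width: 0.598
grasp_force: 1.0
```

carry_out(moves=[{"claw": 0.6,"delta_pos": [-0.004,0,0],"yaw": 0},{"claw": 0.6,"delta_pos": [-0.004,0,0],"yaw": 0}])

```text
time_s: 7.38
eef_pos: [0.5239, 0.0091, 0.0236]
ee_rot: [[-0.09, 0.996, -0.0], [0.996, 0.09, 0.003], [0.003, -0.0, -1.0]]
force: [-0.2, 7.5, 1.1]
width: 0.601
grasp_force: 3.7
```

carry_out(moves=[{"claw": 0.6,"delta_pos": [-0.003,0,0],"yaw": 0},{"claw": 0.6,"delta_pos": [-0.003,0,0],"yaw": 0}])

```text
time_s: 7.62
eef_pos: [0.5239, 0.0088, 0.0236]
ee_rot: [[-0.09, 0.996, -0.001], [0.996, 0.09, 0.005], [0.005, -0.0, -1.0]]
force: [0.3, 12.3, 2.3]
width: 0.599
grasp_force: 5.6
```

carry_out(moves=[{"claw": 0.6,"delta_pos": [0.05,0,0],"yaw": 0},{"claw": 0.6,"delta_pos": [0.1,0,0],"yaw": 0},{"claw": 0.3,"delta_pos": [0.16,0,-0.1],"yaw": 0},{"claw": 0,"delta_pos": [0.16,0,-0.22],"yaw": 0},{"claw": 0,"delta_pos": [0.16,0,-0.34],"yaw": 0}])

```text
time_s: 8.25
eef_pos: [0.5168, 0.0859, 0.1955]
ee_rot: [[-0.091, 0.996, 0.0], [0.996, 0.091, -0.001], [-0.001, 0.0, -1.0]]
force: [0.8, -1.0, -0.3]
width: 0.299
grasp_force: 0.0
```

```bash
python3 go.py; python3 pk.py; python3 - <<'E'
from h import *
d=dict(np.load('top2.npz'));cv2.imwrite('pics/t2.png',cv2.resize(d['img'][140:270,180:340,::-1],(800,650))[:600])
P=cloud(d);h=cv2.cvtColor(d['img'],cv2.COLOR_RGB2HSV)
m=cv2.inRange(h,(105,140,60),(122,255,255));q=P[(m>0)&(P[:,:,2]>.045)&(P[:,:,2]<.095)];q=q[q[:,1]<0]
print(len(q),cv2.fitLine(q[:,:2].astype(np.float32),cv2.DIST_L2,0,.01,.01).ravel(),np.percentile(q,[2,98],axis=0))
E
```

```text
t 8.25 pos [0.5168 0.0859 0.1955] yaw 95.2 F [ 0.8 -1.  -0.3] w 0.30 q6 -0.16
wrist pink 1997 [ 0.49519504 -0.04618183  0.02202336] [0.5613015  0.01248503 0.03279726]
top pink 802 [[ 0.48793076 -0.06749557  0.01623054]
 [ 0.56395327  0.00837071  0.03348808]]
[{'bbox': [212.6, 173.0, 104.1, 71.6], 'confidence': 0.72}]
566 [ 0.9804692   0.19667244  0.48485604 -0.16642393] [[ 0.39939985 -0.1899704   0.06132386]
 [ 0.55559594 -0.13841366  0.07810594]]
```

View pics/t2.png

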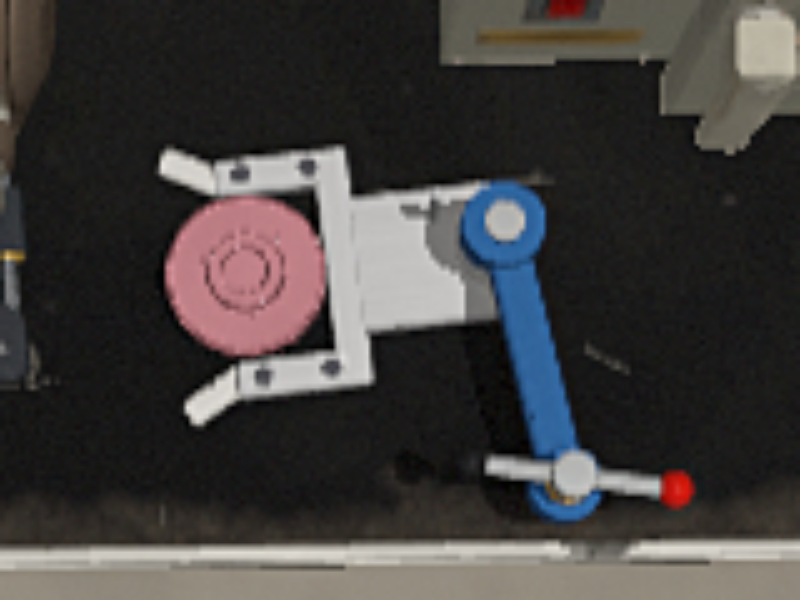

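Pink sits home against the back wall, with the blue arm still swung open (about 1.68 rad). Next I go round to the arm's far side with the fingers shut.

```bash
python3 go.py .42 -.06 .2 45 .42 -.12 .2 43
```

```text
t 8.40 pos [0.5198 0.0854 0.1979] yaw 95.2 F [-0.4  0.2 -0.6] w 0.17 q6 -0.16
[0.42, -0.06, 0.2, 45.0] delta [-0.2716, -0.2251, -0.0055] yaw 0.2789
[0.42, -0.12, 0.2, 43.0] delta [-0.3911, -0.2359, -0.0054] yaw 0.29
```

carry_out(moves=[{"claw": 0,"delta_pos": [-0.391,-0.236,-0.005],"yaw": 0.29},{"claw": 0,"delta_pos": [-0.391,-0.236,-0.005],"yaw": 0.29},{"claw": 0,"delta_pos": [-0.391,-0.236,-0.005],"yaw": 0.29},{"claw": 0,"delta_pos": [-0.391,-0.236,-0.005],"yaw": 0.29},{"claw": 0,"delta_pos": [-0.391,-0.236,-0.005],"yaw": 0.29}])

```text
time_s: 9.02
eef_pos: [0.4153, -0.1216, 0.1945]
ee_rot: [[0.739, 0.674, -0.003], [0.674, -0.739, 0.0], [-0.002, -0.002, -1.0]]
force: [-0.0, 0.4, -0.1]
width: 0.003
grasp_force: 0.0
```

```bash
python3 go.py .487 -.222 .2 0 .487 -.222 .13 0
```

```text
t 9.03 pos [ 0.4153 -0.1216  0.1945] yaw 42.4 F [-0.   0.4 -0.1] w 0.00 q6 0.27
[0.487, -0.222, 0.2, 0.0] delta [-0.0294, 0.245, -0.0115] yaw 0.2355
[0.487, -0.222, 0.13, 0.0] delta [-0.0292, 0.2453, 0.1285] yaw 0.2355
```

carry_out(moves=[{"claw": 0,"delta_pos": [-0.029,0.245,-0.01],"yaw": 0.2355},{"claw": 0,"delta_pos": [-0.029,0.245,-0.01],"yaw": 0.2355},{"claw": 0,"delta_pos": [-0.029,0.245,-0.01],"yaw": 0.2355},{"claw": 0,"delta_pos": [-0.029,0.245,0.06],"yaw": 0.2355},{"claw": 0,"delta_pos": [-0.029,0.245,0.13],"yaw": 0.2355}])

```text
time_s: 9.65
eef_pos: [0.4892, -0.219, 0.1285]
ee_rot: [[1.0, 0.009, -0.002], [0.009, -1.0, 0.001], [-0.002, -0.001, -1.0]]
force: [-0.3, 0.3, -0.9]
width: 0.006
grasp_force: 0.0
```

```bash
python3 go.py .487 -.222 .06 0; cat > sw.py <<'E'
import sys
from h import *
pil=np.array([.539,-.156]);a=[]
for ph in map(float,sys.argv[1:]):
    p=np.radians(ph);u=np.array([np.cos(p),np.sin(p)]);t=np.array([np.sin(p),-np.cos(p)])
    c=pil+.057*u-(.011+.010*abs(t[0])+.018*abs(t[1]))*t;a+=[*c,.06,0]
sys.argv=['go']+list(map(str,a));exec(open('go.py').read())
E
python3 sw.py 191 185 175 165 155
```

```text
t 9.65 pos [ 0.4892 -0.219   0.1285] yaw 0.5 F [-0.3  0.3 -0.9] w 0.01 q6 0.92
[0.487, -0.222, 0.06, 0.0] delta [-0.0043, 0.0061, 0.137] yaw 0.0028
t 9.65 pos [ 0.4892 -0.219   0.1285] yaw 0.5 F [-0.3  0.3 -0.9] w 0.01 q6 0.92
[0.48888168956053446, -0.196891699412568, 0.06, 0.0] delta [-0.0001, -0.0441, 0.1371] yaw 0.0028
[0.48481441021293614, -0.19065752968107022, 0.06, 0.0] delta [-0.0081, -0.0566, 0.1371] yaw 0.0028
[0.479619394204605, -0.1807217750078372, 0.06, 0.0] delta [-0.0183, -0.0766, 0.1371] yaw 0.0028
[0.4759253454243176, -0.171166727152396, 0.06, 0.0] delta [-0.0255, -0.0957, 0.1372] yaw 0.0028
[0.47401119332012515, -0.160495455440957, 0.06, 0.0] delta [-0.0292, -0.1171, 0.1372] yaw 0.0028
```

carry_out(moves=[{"claw": 0,"delta_pos": [0,0.006,0.1],"yaw": 0.003},{"claw": 0,"delta_pos": [0,0.006,0.137],"yaw": 0.003},{"claw": 0,"delta_pos": [0,-0.02,0.137],"yaw": 0.003},{"claw": 0,"delta_pos": [-0.003,-0.044,0.137],"yaw": 0.003},{"claw": 0,"delta_pos": [-0.008,-0.057,0.137],"yaw": 0.003}])

```text
time_s: 10.28
eef_pos: [0.4878, -0.1915, 0.0648]
ee_rot: [[1.0, 0.003, 0.005], [0.003, -1.0, -0.005], [0.005, 0.005, -1.0]]
force: [3.2, -7.2, -4.3]
width: 0.007
grasp_force: 3.4
```

```bash
python3 sw.py 180 170 160 150 140 130
```

```text
t 10.28 pos [ 0.4878 -0.1915  0.0648] yaw 0.1 F [ 3.2 -7.2 -4.3] w 0.01 q6 0.96
[0.48200000000000004, -0.185, 0.06, 0.0] delta [-0.0115, -0.0131, 0.0094] yaw 0.0008
[0.47757610993796645, -0.17610227345982077, 0.06, 0.0] delta [-0.0203, -0.0309, 0.0092] yaw 0.0008
[0.47472043276703696, -0.16594980869558537, 0.06, 0.0] delta [-0.026, -0.0512, 0.0091] yaw 0.0008
[0.4738423233502271, -0.15485640646055102, 0.06, 0.0] delta [-0.0277, -0.0734, 0.009] yaw 0.0008
[0.47526977414689114, -0.14327446748623943, 0.06, 0.0] delta [-0.0248, -0.0966, 0.0089] yaw 0.0008
[0.47920310670811406, -0.13176733561482884, 0.06, 0.0] delta [-0.0169, -0.1195, 0.0088] yaw 0.0008
```

carry_out(moves=[{"claw": 0,"delta_pos": [-0.01,-0.013,0],"yaw": 0},{"claw": 0,"delta_pos": [-0.018,-0.031,0],"yaw": 0},{"claw": 0,"delta_pos": [-0.024,-0.051,0],"yaw": 0},{"claw": 0,"delta_pos": [-0.026,-0.073,0],"yaw": 0},{"claw": 0,"delta_pos": [-0.023,-0.097,0],"yaw": 0}])

```text
time_s: 10.9
eef_pos: [0.4775, -0.1456, 0.0663]
ee_rot: [[1.0, 0.001, 0.008], [0.002, -1.0, -0.009], [0.008, 0.009, -1.0]]
force: [0.4, -10.6, 1.2]
width: 0.003
grasp_force: 4.1
```

```bash
python3 sw.py 140 130 120 110 105 100 95
```

```text
t 10.90 pos [ 0.4775 -0.1456  0.0663] yaw 0.1 F [  0.4 -10.6   1.2] w 0.00 q6 1.04
[0.47526977414689114, -0.14327446748623943, 0.06, 0.0] delta [-0.0046, -0.0048, 0.0125] yaw 0.0005
[0.47920310670811406, -0.13176733561482884, 0.06, 0.0] delta [0.0033, -0.0278, 0.0123] yaw 0.0005
[0.4856794919243113, -0.12096667900320916, 0.06, 0.0] delta [0.0163, -0.0494, 0.0122] yaw 0.0005
[0.4945529222990182, -0.11151928025214747, 0.06, 0.0] delta [0.0341, -0.0682, 0.0122] yaw 0.0005
[0.49979200332105445, -0.10749500876359089, 0.06, 0.0] delta [0.0446, -0.0763, 0.0122] yaw 0.0005
[0.5054925241959902, -0.10402895516219554, 0.06, 0.0] delta [0.056, -0.0832, 0.0122] yaw 0.0005
[0.5115871086203109, -0.10118058649021952, 0.06, 0.0] delta [0.0682, -0.0889, 0.0123] yaw 0.0005
```

carry_out(moves=[{"claw": 0,"delta_pos": [0.003,-0.028,0.008],"yaw": 0},{"claw": 0,"delta_pos": [0.016,-0.049,0.008],"yaw": 0},{"claw": 0,"delta_pos": [0.034,-0.068,0.008],"yaw": 0},{"claw": 0,"delta_pos": [0.056,-0.08,0.008],"yaw": 0},{"claw": 0,"delta_pos": [0.068,-0.083,0.008],"yaw": 0}])

```text
time_s: 11.52
eef_pos: [0.5084, -0.101, 0.0604]
ee_rot: [[1.0, 0.003, -0.0], [0.003, -1.0, -0.003], [-0.0, 0.003, -1.0]]
force: [-5.4, -3.1, 5.3]
width: 0.003
grasp_force: 3.3
```

```bash
python3 sw.py 100 95 90; python3 - <<'E'
from h import *
d=camera('top');cv2.imwrite('pics/t3.png',cv2.resize(d['img'][140:270,180:340,::-1],(800,650))[:600])
E
```

```text
t 11.53 pos [ 0.5084 -0.101   0.0604] yaw 0.2 F [-5.4 -3.1  5.3] w 0.00 q6 1.14
[0.5054925241959902, -0.10402895516219554, 0.06, 0.0] delta [-0.0059, 0.006, 0.0008] yaw 0.0009
[0.5115871086203109, -0.10118058649021952, 0.06, 0.0] delta [0.0063, 0.0004, 0.0008] yaw 0.0009
[0.518, -0.099, 0.06, 0.0] delta [0.0192, -0.0039, 0.0008] yaw 0.0009
```

View pics/t3.png

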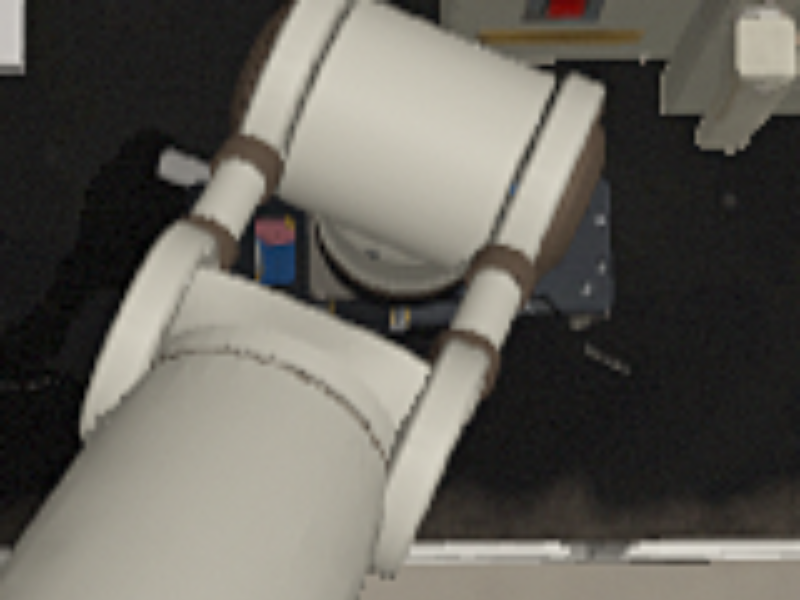

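The robot hides the arm in this view, with only a patch of blue over pink at (278,262), so I push on by force towards the stop.

carry_out(moves=[{"claw": 0,"delta_pos": [0.006,0,0],"yaw": 0},{"claw": 0,"delta_pos": [0.012,0,0],"yaw": 0},{"claw": 0,"delta_pos": [0.012,0,0],"yaw": 0}])

```text
time_s: 11.95
eef_pos: [0.5125, -0.0999, 0.0596]
ee_rot: [[1.0, 0.003, -0.004], [0.003, -1.0, 0.0], [-0.004, -0.0, -1.0]]
force: [-9.8, -0.4, 9.4]
width: 0.004
grasp_force: 5.1
```

carry_out(moves=[{"claw": 0,"delta_pos": [0.004,0,0],"yaw": 0},{"claw": 0,"delta_pos": [0.004,0,0],"yaw": 0}])

```text
time_s: 12.2
eef_pos: [0.5127, -0.0999, 0.0596]
ee_rot: [[1.0, 0.003, -0.009], [0.003, -1.0, 0.001], [-0.009, -0.001, -1.0]]
force: [-17.4, -1.0, 15.8]
width: 0.006
grasp_force: 9.0
```

carry_out(moves=[{"claw": 0,"delta_pos": [-0.04,0,0],"yaw": 0},{"claw": 0,"delta_pos": [-0.12,0,0],"yaw": 0},{"claw": 0,"delta_pos": [-0.22,-0.05,-0.12],"yaw": 0},{"claw": 0,"delta_pos": [-0.25,-0.12,-0.24],"yaw": 0},{"claw": 0,"delta_pos": [-0.25,-0.14,-0.36],"yaw": 0}])

```text
time_s: 12.82
eef_pos: [0.3917, -0.035, 0.2181]
ee_rot: [[1.0, 0.001, 0.001], [0.001, -1.0, 0.0], [0.001, -0.0, -1.0]]
force: [1.5, -0.7, 0.5]
width: -0.001
grasp_force: 0.0
```

```bash
python3 go.py; python3 - <<'E'
from h import *
d=camera('wrist');np.savez('w3.npz',**d);cv2.imwrite('pics/w3.png',cv2.resize(d['img'][:,:,::-1],(800,600)))
P=cloud(d);h=cv2.cvtColor(d['img'],cv2.COLOR_RGB2HSV)
m=cv2.inRange(h,(105,140,60),(122,255,255));q=P[(m>0)&(P[:,:,2]>.045)&(P[:,:,2]<.095)]
print(len(q),cv2.fitLine(q[:,:2].astype(np.float32),cv2.DIST_L2,0,.01,.01).ravel(),np.percentile(q,[1,99],axis=0))
m=cv2.inRange(h,(0,180,80),(5,255,255))|cv2.inRange(h,(175,180,80),(179,255,255));q=P[(m>0)&(P[:,:,2]>.085)&(P[:,:,2]<.125)]
print('red',len(q),q.mean(0) if len(q) else '')
E
```

```text
t 12.82 pos [ 0.3917 -0.035   0.2181] yaw 0.1 F [ 1.5 -0.7  0.5] w -0.00 q6 1.17
4037 [ 0.10928392 -0.99401057  0.5323335  -0.10715473] [[ 0.51077902 -0.17355111  0.05563911]
 [ 0.55618847 -0.01299199  0.0773346 ]]
red 223 [ 0.47878438 -0.01487848  0.10597676]
```

View pics/w3.png

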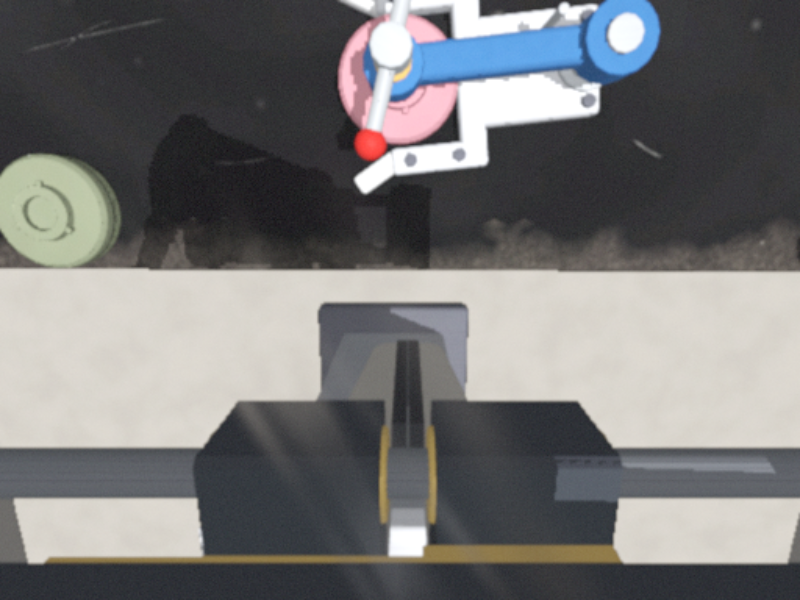

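Arm is over the nest at 96.3°, matching the nest's axis. Hub at (391,46) and red ball at (370,144), so the screw is at about 0.7 rad. I'll locate the axis precisely.

```bash
python3 - <<'E'
from h import *
d=dict(np.load('w3.npz'));P=cloud(d)
for z in (.1,.108):print(ray(d,(391*.64,46*.64),z),ray(d,(370*.64,144*.64),z))
print('hubdepth',np.median(P[25:33,246:254].reshape(-1,3),0),'boss pillar',np.median(P[18:25,396:404].reshape(-1,3),0),ray(d,(626*.64,33*.64),.08))
# rod points
m=(d['img'].min(2)>120)&(P[:,:,2]>.09)&(P[:,:,2]<.112)
m[:, :230]=0;m[:,275:]=0;m[100:]=0;q=P[m];print(len(q),cv2.fitLine(q[:,:2].astype(np.float32),cv2.DIST_HUBER,0,.01,.01).ravel(),np.percentile(q[:,2],[5,50,95]))
E
python3 go.py .43 .04 .18 75
```

```text
[ 0.5279874  -0.02678933  0.1       ] [ 0.47962971 -0.0150085   0.1       ]
[ 0.52599486 -0.0270425   0.108     ] [ 0.47907369 -0.01561163  0.108     ]
hubdepth [ 0.52601539 -0.02655321  0.11054625] boss pillar [ 0.53992269 -0.15529101  0.0798172 ] [ 0.53960332 -0.15622066  0.08      ]
1330 [ 0.96919894 -0.24627918  0.5196474  -0.02538737] [0.10184232 0.10629758 0.11122671]
t 12.88 pos [ 0.3959 -0.0354  0.2272] yaw 0.2 F [ 3.3 -0.6  6.4] w 0.01 q6 1.17
[0.43, 0.04, 0.18, 75.0] delta [0.0673, -0.151, 0.0947] yaw -0.4157
```

carry_out(moves=[{"claw": 0,"delta_pos": [0.1,0.04,0.03],"yaw": -0.295},{"claw": 0,"delta_pos": [0.1,0.04,0.03],"yaw": -0.295},{"claw": 0,"delta_pos": [0.1,0.04,0.03],"yaw": -0.295},{"claw": 0,"delta_pos": [0.1,0.04,0.03],"yaw": -0.295},{"claw": 0,"delta_pos": [0.1,0.04,0.03],"yaw": -0.295}])

```text
time_s: 13.5
eef_pos: [0.4437, -0.0563, 0.2022]
ee_rot: [[0.595, 0.804, 0.002], [0.804, -0.595, -0.0], [0.001, 0.002, -1.0]]
force: [0.6, -0.7, 0.3]
width: 0.007
grasp_force: 0.0
```

carry_out(moves=[{"claw": 0,"delta_pos": [0,0,0],"yaw": -0.295},{"claw": 0,"delta_pos": [0,0,0],"yaw": -0.295},{"claw": 0,"delta_pos": [0,0,0],"yaw": -0.295},{"claw": 0,"delta_pos": [0,0,0],"yaw": -0.295},{"claw": 0,"delta_pos": [0,0,0],"yaw": -0.295}])

```text
time_s: 14.12
eef_pos: [0.4437, -0.0563, 0.2023]
ee_rot: [[-0.286, 0.958, 0.002], [0.958, 0.286, -0.0], [-0.001, 0.002, -1.0]]
force: [0.2, -0.7, 0.5]
width: 0.003
grasp_force: 0.0
```

```bash
python3 go.py .484 -.064 .19 166
```

```text
t 14.12 pos [ 0.4437 -0.0563  0.2023] yaw 106.6 F [ 0.2 -0.7  0.5] w 0.00 q6 -0.69
[0.484, -0.064, 0.19, 166.0] delta [-0.0378, 0.0728, 0.0247] yaw -0.3299
```

carry_out(moves=[{"claw": 0,"delta_pos": [-0.038,0.073,0],"yaw": -0.33},{"claw": 0,"delta_pos": [-0.038,0.073,0],"yaw": -0.33},{"claw": 0,"delta_pos": [-0.038,0.073,0],"yaw": -0.33},{"claw": 0,"delta_pos": [-0.038,0.073,0],"yaw": -0.33},{"claw": 0,"delta_pos": [-0.038,0.073,0.06],"yaw": -0.33}])

```text
time_s: 14.75
eef_pos: [0.4861, -0.0651, 0.1743]
ee_rot: [[-0.942, 0.336, 0.008], [0.336, 0.942, -0.003], [-0.008, 0.0, -1.0]]
force: [0.2, 1.3, -0.1]
width: 0.006
grasp_force: 0.0
```

```bash
cat > sc.py <<'E'
import sys
from h import *
ax=np.array([.526,-.0265]);a=[]
for b in map(float,sys.argv[2:]):
    p=np.radians(b);u=np.array([np.cos(p),np.sin(p)]);t=np.array([np.sin(p),-np.cos(p)])
    a+=[*(ax+.030*u-(.0225+float(sys.argv[1]))*t),.097,b]
sys.argv=['go']+list(map(str,a));exec(open('go.py').read())
E
python3 sc.py .02 166; python3 sc.py 0 166 160
```

```text
t 14.75 pos [ 0.4861 -0.0651  0.1743] yaw 160.4 F [ 0.2  1.3 -0.1] w 0.01 q6 -1.61
[0.4866094476487342, -0.06047991149873981, 0.097, 166.0] delta [0.0033, 0.009, 0.1546] yaw -0.0314
t 14.75 pos [ 0.4861 -0.0651  0.1743] yaw 160.4 F [ 0.2  1.3 -0.1] w 0.01 q6 -1.61
[0.4914478855607276, -0.04107399697321989, 0.097, 166.0] delta [0.0072, 0.0488, 0.1546] yaw -0.0314
[0.4901137681515952, -0.037382479667912874, 0.097, 160.0] delta [0.0122, 0.0548, 0.1546] yaw 0.002
```

carry_out(moves=[{"claw": 0,"delta_pos": [0.003,0.009,0.08],"yaw": -0.031},{"claw": 0,"delta_pos": [0.003,0.009,0.154],"yaw": -0.031},{"claw": 0,"delta_pos": [0.003,0.009,0.154],"yaw": -0.031},{"claw": 0,"delta_pos": [0.006,0.03,0.154],"yaw": -0.031},{"claw": 0,"delta_pos": [0.007,0.049,0.154],"yaw": -0.031}])

```text
time_s: 15.38
eef_pos: [0.4905, -0.04, 0.0968]
ee_rot: [[-0.968, 0.249, 0.004], [0.249, 0.968, -0.001], [-0.004, -0.0, -1.0]]
force: [-0.7, -0.8, -0.0]
width: 0.009
grasp_force: 0.0
```

```bash
python3 sc.py 0 165 158 150 142 134 126
```

```text
t 15.38 pos [ 0.4905 -0.04    0.0968] yaw 165.6 F [-0.7 -0.8 -0. ] w 0.01 q6 -1.65
[0.4911987966965213, -0.04046875973842841, 0.097, 165.0] delta [-0.0016, -0.0005, -0.0004] yaw 0.0031
[0.48975583601113837, -0.03612343892527535, 0.097, 158.0] delta [0.0034, 0.0072, -0.0004] yaw 0.042
[0.48876923788646687, -0.03098557158514987, 0.097, 150.0] delta [0.0078, 0.0166, -0.0005] yaw 0.0864
[0.48850729419697103, -0.02576039769638149, 0.097, 142.0] delta [0.0109, 0.0266, -0.0005] yaw 0.1309
[0.4889751033786105, -0.020549619325167908, 0.097, 134.0] delta [0.0126, 0.0369, -0.0005] yaw 0.1753
[0.49016356005778955, -0.015454658345332219, 0.097, 126.0] delta [0.0129, 0.0474, -0.0005] yaw 0.2198
```

carry_out(moves=[{"claw": 0,"delta_pos": [0.003,0.008,0],"yaw": 0.042},{"claw": 0,"delta_pos": [0.008,0.017,0],"yaw": 0.086},{"claw": 0,"delta_pos": [0.011,0.027,0],"yaw": 0.131},{"claw": 0,"delta_pos": [0.0125,0.037,0],"yaw": 0.175},{"claw": 0,"delta_pos": [0.013,0.047,0],"yaw": 0.22}])

```text
time_s: 16.0
eef_pos: [0.4885, -0.0164, 0.0953]
ee_rot: [[-0.584, 0.812, 0.0], [0.812, 0.584, -0.003], [-0.002, -0.001, -1.0]]
force: [-1.0, -5.6, -3.5]
width: 0.005
grasp_force: 2.7
```

```bash
python3 sc.py 0 126 118 110 102 94 86
```

```text
t 16.00 pos [ 0.4885 -0.0164  0.0953] yaw 125.7 F [-1.  -5.6 -3.5] w 0.00 q6 -0.90
[0.49016356005778955, -0.015454658345332219, 0.097, 126.0] delta [-0.0005, 0.0039, -0.0034] yaw -0.0014
[0.4920495322770974, -0.010574682376914737, 0.097, 118.0] delta [0.0053, 0.0126, -0.0034] yaw 0.043
[0.49459631173254703, -0.006004674601250293, 0.097, 110.0] delta [0.0097, 0.0221, -0.0034] yaw 0.0875
[0.4977543282589566, -0.0018335850213854138, 0.097, 102.0] delta [0.0128, 0.0321, -0.0034] yaw 0.1319
[0.5014621146568302, 0.001857400848551906, 0.097, 94.0] delta [0.0144, 0.0424, -0.0034] yaw 0.1764
[0.5056475030814777, 0.004996442167037544, 0.097, 86.0] delta [0.0146, 0.0529, -0.0035] yaw 0.2208
```

carry_out(moves=[{"claw": 0,"delta_pos": [0.005,0.0115,0],"yaw": 0.043},{"claw": 0,"delta_pos": [0.0095,0.021,0],"yaw": 0.087},{"claw": 0,"delta_pos": [0.0125,0.031,0],"yaw": 0.132},{"claw": 0,"delta_pos": [0.0145,0.0415,0],"yaw": 0.176},{"claw": 0,"delta_pos": [0.0145,0.052,0],"yaw": 0.22}])

```text
time_s: 16.62
eef_pos: [0.5035, 0.0055, 0.0943]
ee_rot: [[0.067, 0.998, -0.004], [0.998, -0.067, -0.001], [-0.001, -0.004, -1.0]]
force: [-4.8, -2.2, -3.8]
width: 0.005
grasp_force: 2.9
```

```bash
python3 sc.py 0 86 78 70 62 54 46
```

```text
t 16.62 pos [0.5035 0.0055 0.0943] yaw 86.2 F [-4.8 -2.2 -3.8] w 0.00 q6 -0.16
[0.5056475030814777, 0.004996442167037544, 0.097, 86.0] delta [-0.0008, 0.0043, -0.0055] yaw 0.0009
[0.5102290297080222, 0.0075224410654137555, 0.097, 78.0] delta [0.0049, 0.0131, -0.0056] yaw 0.0453
[0.5151175203320871, 0.009386231848404798, 0.097, 70.0] delta [0.0092, 0.0226, -0.0056] yaw 0.0898
[0.5202178260442509, 0.010551537948450351, 0.097, 62.0] delta [0.0122, 0.0326, -0.0056] yaw 0.1342
[0.5254306751953378, 0.010995678007829069, 0.097, 54.0] delta [0.0138, 0.043, -0.0057] yaw 0.1786
[0.5306546056061503, 0.01071000734548697, 0.097, 46.0] delta [0.014, 0.0534, -0.0057] yaw 0.2231
```

carry_out(moves=[{"claw": 0,"delta_pos": [0.0055,0.012,0],"yaw": 0.045},{"claw": 0,"delta_pos": [0.0095,0.0215,0],"yaw": 0.09},{"claw": 0,"delta_pos": [0.0125,0.0315,0],"yaw": 0.134},{"claw": 0,"delta_pos": [0.014,0.042,0],"yaw": 0.179},{"claw": 0,"delta_pos": [0.0142,0.0525,0],"yaw": 0.223}])

```text
time_s: 17.25
eef_pos: [0.5297, 0.0123, 0.0939]
ee_rot: [[0.695, 0.719, -0.006], [0.719, -0.695, 0.002], [-0.003, -0.005, -1.0]]
force: [-5.3, 2.0, -3.0]
width: 0.001
grasp_force: 2.7
```

```bash
python3 sc.py 0 46 42 38 34 30
```

```text
t 17.25 pos [0.5297 0.0123 0.0939] yaw 46.0 F [-5.3  2.  -3. ] w 0.00 q6 0.56
[0.5306546056061503, 0.01071000734548697, 0.097, 46.0] delta [-0.0009, 0.0035, -0.0063] yaw 0.0
[0.5332389061212475, 0.010294676764007117, 0.097, 42.0] delta [0.0021, 0.0078, -0.0063] yaw 0.0223
[0.5357879394133744, 0.00970008621592099, 0.097, 38.0] delta [0.0048, 0.0123, -0.0063] yaw 0.0445
[0.5382892868485595, 0.008929132486610841, 0.097, 34.0] delta [0.0071, 0.017, -0.0064] yaw 0.0667
[0.5407307621135332, 0.007985571585149868, 0.097, 30.0] delta [0.0092, 0.0218, -0.0064] yaw 0.0889
```

carry_out(moves=[{"claw": 0,"delta_pos": [0.002,0.008,0],"yaw": 0.022},{"claw": 0,"delta_pos": [0.005,0.0125,0],"yaw": 0.045},{"claw": 0,"delta_pos": [0.007,0.017,0],"yaw": 0.067},{"claw": 0,"delta_pos": [0.0075,0.019,0],"yaw": 0.072}])

```text
time_s: 17.75
eef_pos: [0.5396, 0.0089, 0.0941]
ee_rot: [[0.836, 0.548, -0.004], [0.548, -0.836, 0.003], [-0.002, -0.005, -1.0]]
force: [-3.4, 4.8, -3.7]
width: 0.006
grasp_force: 2.8
```

```bash
python3 sc.py 0 36 34 32 30
```

```text
t 17.75 pos [0.5396 0.0089 0.0941] yaw 33.2 F [-3.4  4.8 -3.7] w 0.01 q6 0.78
[0.5370453416546679, 0.00933643994221051, 0.097, 36.0] delta [-0.0037, -0.0036, -0.0057] yaw -0.0153
[0.5382892868485595, 0.008929132486610841, 0.097, 34.0] delta [-0.0021, -0.0015, -0.0057] yaw -0.0042
[0.5395182594394456, 0.00847866009051573, 0.097, 32.0] delta [-0.0005, 0.0006, -0.0057] yaw 0.0069
[0.5407307621135332, 0.007985571585149868, 0.097, 30.0] delta [0.001, 0.0027, -0.0057] yaw 0.018
```

carry_out(moves=[{"claw": 0,"delta_pos": [0.001,0.003,0],"yaw": 0.015},{"claw": 0,"delta_pos": [0.002,0.006,0],"yaw": 0.03},{"claw": 0,"delta_pos": [0.002,0.006,0],"yaw": 0.03}])

```text
time_s: 18.12
eef_pos: [0.5422, 0.0076, 0.0942]
ee_rot: [[0.884, 0.467, -0.004], [0.467, -0.884, 0.004], [-0.001, -0.005, -1.0]]
force: [-2.6, 6.4, -3.3]
width: 0.001
grasp_force: 3.3
```

carry_out(moves=[{"claw": 0,"delta_pos": [0.001,0.004,0],"yaw": 0.01},{"claw": 0,"delta_pos": [0.001,0.006,0],"yaw": 0.015},{"claw": 0,"delta_pos": [0.001,0.006,0],"yaw": 0.015}])

```text
time_s: 18.5
eef_pos: [0.5441, 0.006, 0.0942]
ee_rot: [[0.905, 0.425, -0.003], [0.425, -0.905, 0.006], [-0.001, -0.006, -1.0]]
force: [-2.3, 9.9, -3.0]
width: 0.002
grasp_force: 4.5
```

carry_out(moves=[{"claw": 0,"delta_pos": [0.001,0.004,0],"yaw": 0.01},{"claw": 0,"delta_pos": [0.001,0.006,0],"yaw": 0.015},{"claw": 0,"delta_pos": [0.001,0.006,0],"yaw": 0.015}])

```text
time_s: 18.88
eef_pos: [0.5453, 0.0054, 0.0942]
ee_rot: [[0.924, 0.382, -0.005], [0.382, -0.924, 0.009], [-0.001, -0.01, -1.0]]
force: [-4.0, 16.4, 0.3]
width: 0.005
grasp_force: 7.9
```

carry_out(moves=[{"claw": 0,"delta_pos": [0.001,0.004,0],"yaw": 0.01},{"claw": 0,"delta_pos": [0.001,0.006,0],"yaw": 0.015},{"claw": 0,"delta_pos": [0.001,0.006,0],"yaw": 0.015}])

```text
time_s: 19.25
eef_pos: [0.5464, 0.0047, 0.0943]
ee_rot: [[0.941, 0.339, -0.006], [0.339, -0.941, 0.012], [-0.001, -0.014, -1.0]]
force: [-5.7, 23.7, 2.3]
width: 0.005
grasp_force: 11.2
```

```bash
python3 sc.py 0 30 26
```

```text
t 19.25 pos [0.5464 0.0047 0.0943] yaw 19.8 F [-5.7 23.7  2.3] w 0.00 q6 1.00
[0.5407307621135332, 0.007985571585149868, 0.097, 30.0] delta [-0.0084, -0.0102, -0.0053] yaw -0.0567
[0.5431004705862208, 0.0068740004454035785, 0.097, 26.0] delta [-0.0047, -0.0065, -0.0054] yaw -0.0345
```

carry_out(moves=[{"claw": 0,"delta_pos": [0.0,-0.03,0],"yaw": 0},{"claw": 0,"delta_pos": [0.0,-0.06,0],"yaw": 0},{"claw": 0,"delta_pos": [0.0,-0.06,-0.12],"yaw": 0},{"claw": 0,"delta_pos": [-0.1,-0.03,-0.24],"yaw": 0.05},{"claw": 0,"delta_pos": [-0.22,0.02,-0.3],"yaw": 0.1}])

```text
time_s: 19.88
eef_pos: [0.4658, -0.0354, 0.2364]
ee_rot: [[1.0, 0.028, 0.006], [0.028, -1.0, -0.003], [0.006, 0.003, -1.0]]
force: [1.0, -0.3, 1.2]
width: 0.002
grasp_force: 0.0
```

carry_out(moves=[{"claw": 0,"delta_pos": [-0.1,0.03,0],"yaw": 0},{"claw": 0,"delta_pos": [-0.1,0.03,0],"yaw": 0},{"claw": 0,"delta_pos": [-0.1,0.03,0],"yaw": 0}])

```text
time_s: 20.25
eef_pos: [0.4163, -0.0515, 0.2334]
ee_rot: [[1.0, 0.03, 0.003], [0.03, -1.0, -0.001], [0.003, 0.001, -1.0]]
force: [-0.4, 0.6, 0.7]
width: 0.005
grasp_force: 0.0
```

```bash
python3 go.py; python3 - <<'E'
from h import *
d=camera('wrist');np.savez('w4.npz',**d);cv2.imwrite('pics/w4.png',cv2.resize(d['img'][:,:,::-1],(800,600)))
P=cloud(d);h=cv2.cvtColor(d['img'],cv2.COLOR_RGB2HSV)
m=cv2.inRange(h,(105,140,60),(122,255,255));q=P[(m>0)&(P[:,:,2]>.045)&(P[:,:,2]<.09)]
l=cv2.fitLine(q[:,:2].astype(np.float32),cv2.DIST_L2,0,.01,.01).ravel();print('arm',l)
m=cv2.inRange(h,(0,180,80),(5,255,255))|cv2.inRange(h,(175,180,80),(179,255,255));q=P[(m>0)&(P[:,:,2]>.08)&(P[:,:,2]<.125)]
print('red',len(q),q.mean(0),np.degrees(np.arctan2(*(q.mean(0)[:2]-[.526,-.0265])[::-1])),'z',np.percentile(q[:,2],95))
E
```

```text
t 20.25 pos [ 0.4163 -0.0515  0.2334] yaw 1.7 F [-0.4  0.6  0.7] w 0.00 q6 1.13
arm [ 0.11970969 -0.99280894  0.5336954  -0.10740689]
red 228 [ 5.66283873e-01 -5.33469538e-04  9.85745453e-02] 32.80537174710465 z 0.10123995258453773
```

View pics/w4.png

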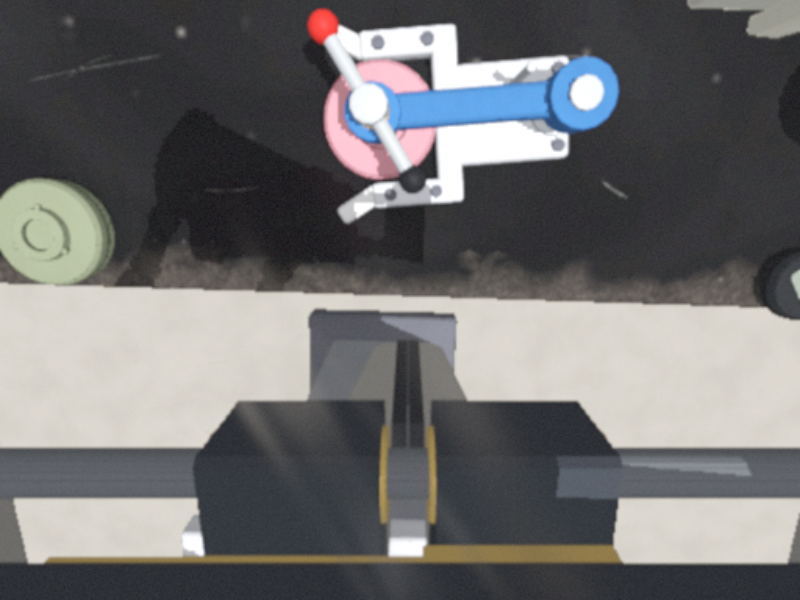

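The red ball (323,25) now points 63° clockwise of the arm, and its top is at 101 mm, so the screw is tight. Pink lies in the nest under the pad, olive and stopwatch have not been disturbed, and the robot is clear of everything.

```bash
python3 -c "
from cell import *
print(sign_off())"
```

```text
the job is handed in; nothing more can be done
None
```

I handed the job in with the pink cartridge home against the back wall, the clamp arm on its stop and the screw tight by camera (red ball 63° past the arm, its top at 101 mm); sign-off gave no verdict, pad force wasn't measured, and I didn't touch the olive cartridge, beaker or stopwatch.

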